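# Change the tile colour at the mosaic board

## Task

Park both glue bottles upright in the yellow tray so that you can get at the stock bay, then bring the tub of blue tiles from behind them to the cork rest on the mosaic board and, while the bottles are still parked, stand the white tub in the bay in its place, each tub centred and squared up on the cork or the red mat. Then put each bottle back, upright and centred on the coaster of its own colour. Set things down gently instead of dropping them, tip nothing over, and leave the mug where it is.

Things in the scene. Friction and masses are not known exactly. Their poses are not given: they have to be found in the camera images.
- bottle_green: closed green glue bottle, loose, about 0.2 kg, firm plastic. Round body 50 mm in diameter, straight up to 122 mm, then shoulder to 136 mm and white nozzle (20 mm wide) to 156 mm. Origin: centre of underside, z up. Starts standing on the green coaster. Grip it from above round the body, about 110 mm up.
- bottle_orange: closed orange glue bottle, loose, about 0.2 kg, firm plastic. Round body 50 mm in diameter, straight up to 122 mm, then shoulder to 136 mm and white nozzle (20 mm wide) to 156 mm. Origin: centre of underside, z up. Starts standing on the orange coaster. Grip it from above round the body, about 110 mm up.
- tub_blue: open black tub with rows of fixed cobalt blue square tiles, loose, about 0.3 kg. 58 mm (its x) by 100 mm (its y) by 42 mm high, straight rigid walls, tiles end 4 mm below the rim. Grip it from outside across the 58 mm. Origin: centre of underside, z up. Starts in the stock bay on the red mat, its centre about 85 mm behind the line of the bottles.
- tub_white: open black tub with rows of fixed white square tiles, loose, about 0.3 kg. 58 mm (its x) by 100 mm (its y) by 42 mm high, straight rigid walls, tiles end 4 mm below the rim. Grip it from outside across the 58 mm. Origin: centre of underside, z up. Starts on the bare table between robot and stock bay.
- coaster_green: flat green disc, 68 mm in diameter, 4 mm thick, fixed on the front ledge of the stock bay (ledge top 8 mm above the table): home of the green bottle. Origin: centre of underside; top 4 mm above it. The two coasters' centres are 76 mm apart, side by side along the red mat's y.
- coaster_orange: flat orange disc, 68 mm in diameter, 4 mm thick, fixed on the same ledge: home of the orange bottle. Origin: centre of underside; top 4 mm above it.
- bay_mat: red mat on the floor of the wooden stock bay, 96 mm (x) by 136 mm (y), 3 mm thick, fixed. Origin: centre of underside, 8 mm above the table; top at +3 mm. x points from the open front (coasters) to the back. Bay walls 50 mm high: inner faces 80 mm behind the centre and 75 mm to both sides (sides begin 50 mm in front of the centre). A tub's long side goes along y.
- cork_rest: cork rectangle, 90 mm (x) by 130 mm (y), 4 mm thick, fixed on the bare end of the plywood mosaic board: working place for a tub, long side along y. Origin: centre of underside, 10 mm above the table; top at +4 mm. The laid mosaic (13 mm above the table) begins 79 mm from its centre towards +x; nippers, 20 mm tall, lie on the mosaic.
- tray: shallow yellow tray, fixed, 230 mm (its x) by 140 mm (its y) outside, rim 14 mm high, walls and floor 5 mm thick: side area for parked bottles. Origin: centre of underside, z up; inner floor 5 mm above it.
- mug: blue mug with handle, 72 mm in diameter, 85 mm high, loose, 0.3 kg, standing 170 to 200 mm from the middle of the tray towards its +x. A bystander. Origin: centre of underside.
There are look-alikes about, which are no part of the job. Of the things that look like the bottle_orange, the middle-sized one is meant.

How it is judged:
By the outcome, as a careful person would: the job done as asked, in the order asked, and still so for the second after the job is handed in, with the robot touching nothing.
It also fails if it takes over 141 s, if anything falls off the work surface, if the arm or the gripper's body presses on something with over 40 N, if the wrist force passes 120 N, or if a joint passes its speed limit or range.

## Robot

A 7-joint arm with a two-finger parallel gripper is mounted at the origin on the work surface. World frame = base frame: x ahead of the robot, y to its left, z up, the work surface at z = 0. Lengths are in m, angles in rad, forces in N, time in s.
With the tool pointing down it reaches from about 0.425 to 0.925 m from the base axis. Payload 6.8 kg.
Tool frame: the origin (TCP) lies on the front face of the gripper's body, between the roots of the fingers; the fingertips stand 73 mm ahead of it and the grasp point (between the pads) lies 54 mm ahead of it (env.nose_length is the distance from the TCP to the fingertips, in m); z points along the fingers, y is the direction in which the jaws open and shut (so a half turn about z gives the same grasp; the last joint's range is limited). The gripper opens to 85 mm and grips with 20 to 120 N. Pads are 22 mm wide; open, the fingers measure 114 mm over their backs; the gripper's body (76 mm by 85 mm) begins 54 mm behind the grasp point. The pads swing forward as they close: fully open they stand 13 mm farther back than shut.
Start: joints at [-1.247, 0.477, 0.022, 1.555, -0.011, 1.109, -0.083], TCP at [0.282, 0.613, 0.304] pointing down, gripper open.
Joint ranges: [-2.96, 2.96], [-0.34, 2.1], [-1.41, 1.46], [0.24, 2.44], [-1.37, 4.51], [0.17, 1.92], [-2.96, 2.96]. Speed limits (rad/s): [2.39, 2.39, 3.14, 3.14, 3.14, 3.14, 3.14].

## Interface

Orientations are given as a unit quaternion [w, x, y, z].
In Python, from cell import env, kin, camera, calibration, job gives the robot as it stands. The module is installed in compiled form; this text tells all that it offers. Calls block until the motion is done:
- env.reach(position, orientation): joint-space move of the TCP to a pose.
- env.movel(position, velocity=0.15, rot=None, stop_force=None): straight line of the TCP; rot=None keeps the orientation; velocity is the mean speed in m/s. With stop_force (N) it stops when the force on the tool has changed by that much, and returns True; else False.
- env.goto_joints(angles): joint-space move.
- env.grip(opening, f_grip=None): finger opening in m; f_grip is the grip in N (None keeps the last); returns when the fingers have stopped.
- env.dwell(seconds).
- kin.inverse_kinematics(position, orientation): joint angles nearest the present ones, or None.
- env.get_state(): the state.
- camera(name): name is "scene" or "top" or "wrist"; returns (picture, depth): 480x640x3 uint8, blue, green, red; 480x640 float32, m along the optical axis (not along the pixel's ray), 0 where there is no reading.
- calibration(name): a dict with "fx", "fy", "cx", "cy" (pixels), "rvec" (rotation vector, rad) and "tvec" (3), from world to camera coordinates, as OpenCV has them. Camera axes: x right, y down, z forward; pixel columns grow to the right and rows downward; lengths in m; the calibration is good to about 2 mm. A picture is of the moment at which its call begins: read the wrist's pose just before it. calibration takes no time and is no camera call; for the wrist camera it gives the pose at the moment of the call.
A pose or a line that the arm cannot do raises env.PlanningError and nothing moves.
- job.job_done(): hands the job in, once; it reports no verdict.
The state is a dict: "time": time; "qpos": joint angles; "joint_velocities": joint speeds; "joint_torque": joint torques, N m; "tcp_pos": TCP position; "orientation": TCP orientation; "force": force on the tool from outside, world axes, zero at the start; "torque": the same for the moment, N m; "opening": finger opening in m.
Only numpy, scipy, OpenCV 4.12 (cv2) and the standard library are available. Lean on these libraries where they do the work, as an engineer would, in place of code of your own. Each camera call takes 0.05 s, during which the arm holds its last target.

## Working session

There is one attempt and no reset: what is moved stays moved. The work goes in short steps, each a Python script; the robot and the scene stay as the last script left them, time stands still between calls to the robot, and variables do not carry over. Pictures are saved under pics/ and viewed, and the job is handed in when it is done.

```bash
mkdir -p pics; cat > h.py <<'E'
import numpy as np, cv2
from cell import env, kin, camera, calibration, job
def snap(n,f):
    im,d=camera(n); cv2.imwrite('pics/'+f+'.png',im); np.savez('pics/'+f+'.npz',im=im,d=d); return im,d
def cal(n):
    c=calibration(n); R=cv2.Rodrigues(np.array(c['rvec'],float))[0]; return c,R,np.array(c['tvec'],float).ravel()
def ray(C,uv,z):
    c,R,t=C; uv=np.atleast_2d(np.array(uv,float))
    d=np.c_[(uv[:,0]-c['cx'])/c['fx'],(uv[:,1]-c['cy'])/c['fy'],np.ones(len(uv))]@R
    o=-R.T@t; return o+d*((z-o[2])/d[:,2])[:,None]
def pts(C,D):
    c,R,t=C; v,u=np.mgrid[:480,:640]
    p=np.stack([(u-c['cx'])/c['fx']*D,(v-c['cy'])/c['fy']*D,D],-1)
    return (p-t)@R
E
python3 - <<'E'
from h import *
snap('top','top0'); snap('scene','scene0')
for n in('top','scene'): print(n,calibration(n))
s=env.get_state();print(s['time'],s['tcp_pos'],s['orientation'],s['force'],env.nose_length)
E
```

```text
top {'fx': 618.4485723753602, 'fy': 618.4485723753602, 'cx': 314.9146837626659, 'cy': 243.27963033368945, 'rvec': array([ 2.16796162, -2.01584189,  0.23479346]), 'tvec': array([-0.01909406,  0.57207883,  0.97703824])}
scene {'fx': 473.927099045836, 'fy': 473.927099045836, 'cx': 310.70156278968426, 'cy': 234.04838214102455, 'rvec': array([ 2.07233047,  1.37276934, -0.51796306]), 'tvec': array([-0.23391099, -0.34791312,  1.40303173])}
0.1 [0.28231096 0.61267048 0.30302776] [-1.16759301e-04  2.14199355e-01  9.76789620e-01 -8.13105340e-04] [0.76125195 0.41324789 0.21350148] 0.0726
```

View pics/top0.png

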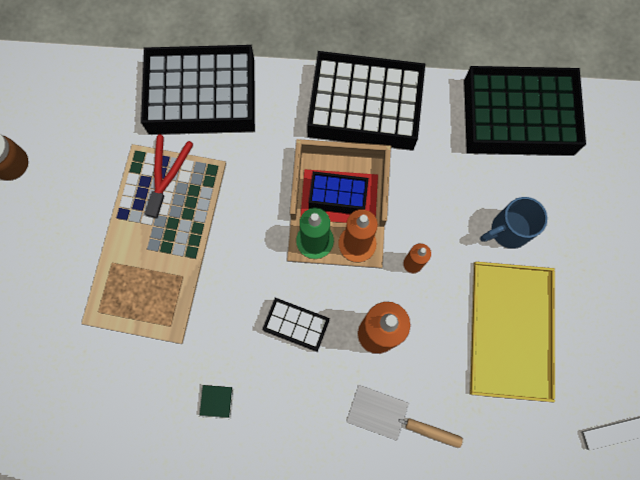

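View pics/scene0.png

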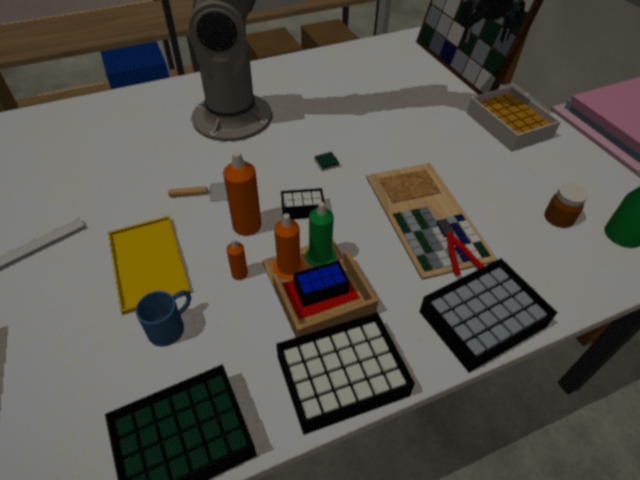

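Orange candidates in the top view are the small one at (418,258), the one on the coaster at (360,235) and the big one at (384,328). The coaster one is middle-sized, so it should be the one meant. I'll check that in an enlarged crop and measure everything.

```bash
cat > m.py <<'E'
from h import *
import sys
tag=sys.argv[1] if len(sys.argv)>1 else 'top0'
z=np.load(f'pics/{tag}.npz'); im,D=z['im'],z['d']; C=cal('top'); P=pts(C,D)
hsv=cv2.cvtColor(im,cv2.COLOR_BGR2HSV)
def comps(lo,hi,minA=60,close=0):
    m=cv2.inRange(hsv,lo,hi)
    if close: m=cv2.morphologyEx(m,cv2.MORPH_CLOSE,np.ones((close,close)))
    n,l,s,c=cv2.connectedComponentsWithStats(m)
    return [(l==i,s[i],c[i]) for i in range(1,n) if s[i][4]>=minA]
def rect(mask,zz):
    ct=max(cv2.findContours(mask.astype(np.uint8),cv2.RETR_EXTERNAL,cv2.CHAIN_APPROX_NONE)[0],key=len)
    w=ray(C,ct[:,0,:],zz)[:,:2].astype(np.float32)
    (cx,cy),(a,b),an=cv2.minAreaRect((w*1000).astype(np.float32))
    if a>b: a,b,an=b,a,an+90   # an: direction of short side, deg
    return (round(cx,1),round(cy,1)),(round(a,1),round(b,1)),round((an+90)%180-90,1)
if __name__=='__main__':
    for nm,lo,hi in [('yellow',(22,120,60),(34,255,255)),('blue',(112,150,60),(125,255,255)),('orange',(4,180,60),(14,255,255)),('green',(55,120,40),(85,255,255)),('red',(0,150,60),(3,255,255)),('mug',(98,80,30),(111,255,200)),('cork',(8,60,40),(20,175,200))]:
        for mk,s,c in comps(lo,hi):
            p=P[mk&(D>0)]
            print(nm,c.round(0),s[4],'z',np.percentile(p[:,2],[5,50,98]).round(3),'xy',np.median(p[:,:2],0).round(3),rect(mk,np.median(p[:,2])))
    # bright caps & coords
E
python3 m.py
python3 - <<'E'
from h import *
z=np.load('pics/top0.npz')['im']
cv2.imwrite('pics/crop0.png',cv2.resize(z[130:360,240:450],None,fx=2.6,fy=2.6,interpolation=cv2.INTER_CUBIC))
E
```

```text
yellow [513. 332.] 10845 z [0.002 0.005 0.015] xy [ 0.453 -0.329] ((458.4, -329.6), (142.1, 230.4), 89.1)
blue [338. 190.] 1282 z [0.042 0.048 0.053] xy [ 0.675 -0.011] ((674.6, -11.2), (47.9, 89.6), -3.1)
blue [145. 181.] 89 z [0.01  0.013 0.017] xy [0.678 0.341] ((678.8, 341.6), (17.5, 17.5), -5.8)
blue [142. 192.] 90 z [0.01  0.013 0.018] xy [0.656 0.344] ((656.5, 344.0), (17.3, 17.3), 82.5)
blue [138. 204.] 91 z [0.009 0.013 0.017] xy [0.634 0.347] ((634.3, 347.1), (17.4, 17.5), 84.2)
blue [123. 213.] 94 z [0.009 0.013 0.016] xy [0.615 0.373] ((614.9, 372.8), (17.6, 17.8), -5.5)
orange [358. 237.] 1368 z [0.01  0.105 0.148] xy [ 0.578 -0.048] ((582.6, -46.4), (58.9, 88.1), 89.8)
orange [416. 259.] 443 z [0.023 0.087 0.097] xy [ 0.554 -0.146] ((555.0, -146.1), (31.8, 52.1), 52.2)
orange [383. 328.] 1625 z [0.07  0.173 0.186] xy [ 0.424 -0.086] ((427.6, -88.6), (63.4, 80.6), 48.1)
green [481.  82.] 173 z [0.038 0.042 0.046] xy [ 0.905 -0.259] ((906.1, -260.0), (24.9, 26.3), -85.9)
green [497.  82.] 171 z [0.038 0.042 0.046] xy [ 0.907 -0.29 ] ((907.2, -290.5), (24.2, 24.4), 4.1)
gr
[... 2712 characters left out ...]
-2.5)
mug [518. 223.] 2091 z [0.004 0.049 0.087] xy [ 0.642 -0.33 ] ((631.4, -321.9), (70.9, 120.8), 48.3)
cork [ 12. 161.] 478 z [0.014 0.042 0.064] xy [0.686 0.572] ((696.8, 572.5), (46.1, 82.0), -84.9)
cork [340. 191.] 5507 z [0.005 0.01  0.052] xy [ 0.724 -0.016] ((667.1, -14.6), (176.7, 233.8), 89.7)
cork [148. 276.] 10146 z [0.007 0.011 0.017] xy [0.492 0.314] ((571.1, 307.6), (179.8, 337.8), 83.1)
cork [170. 156.] 108 z [0.007 0.01  0.023] xy [0.734 0.304] ((717.5, 304.9), (30.5, 47.2), 82.2)
cork [197. 201.] 66 z [0.006 0.009 0.014] xy [0.65  0.243] ((647.2, 241.4), (9.4, 73.3), 87.1)
cork [434. 433.] 655 z [0.012 0.017 0.022] xy [ 0.277 -0.197] ((277.5, -195.6), (19.0, 94.6), -15.4)
```

View pics/crop0.png

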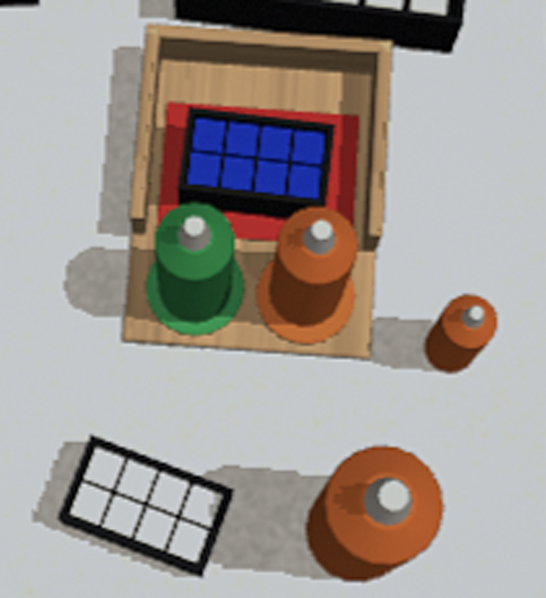

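The crop shows the middle-sized orange bottle standing on the orange coaster, with nozzle at crop (322,232) and the coaster around (305,295). The small one at (470,330) and the big one at (380,510) stand on bare table, so the coaster one is meant. Next come the precise poses.

```bash
cat > m2.py <<'E'
from m import *
from scipy.optimize import least_squares
def black(roi):
    x0,y0,x1,y1=roi; m=np.zeros((480,640),bool); m[y0:y1,x0:x1]=(im[y0:y1,x0:x1].max(2)<60)
    return m
def circ(w,r=None):
    f=lambda p:np.hypot(w[:,0]-p[0],w[:,1]-p[1])-(r if r else p[2])
    s=least_squares(f,[*w.mean(0)[:2],.03],loss='soft_l1',f_scale=.001); return (s.x*1000).round(1), (np.std(s.fun)*1000).round(2)
gray=cv2.cvtColor(im,cv2.COLOR_BGR2GRAY)
if __name__=='__main__':
    # tubs: dark rim + tiles  by depth height slice
    for nm,(x0,y0,x1,y1),zt in [('white',(255,285,335,360),.042),('blue',(298,160,375,212),.053)]:
        m=np.zeros((480,640),np.uint8); s=np.s_[y0:y1,x0:x1]
        m[s]=((P[s][...,2]>zt-.008)&(P[s][...,2]<zt+.008)).astype(np.uint8)*255
        m=cv2.morphologyEx(m,cv2.MORPH_OPEN,np.ones((3,3)))
        print('tub depthmask',nm,rect(m,zt), [tuple(np.round(p*1000,0)) for p in ray(C,cv2.boxPoints(cv2.minAreaRect(max(cv2.findContours(m,0,1)[0],key=len))),zt)[:,:2]])
        cv2.imwrite(f'pics/mask_{nm}.png',m)
    wm=np.zeros((480,640),np.uint8); wm[290:352,260:330]=(im[290:352,260:330].min(2)>150)
    # nozzles
    for nm,(x0,y0,x1,y1),zt in [('green',(304,206,326,230),.168),('orange',(352,206,375,230),.168)]:
        m=np.zeros((480,640),bool); s=np.s_[y0:y1,x0:x1]
        m[s]=(hsv[s][...,1]<60)&(im[s].max(2)>90)
        v,u=np.nonzero(m); print('nozzle',nm,u.mean(),v.mean(),m.sum(),P[m][:,2].max(),(ray(C,[[u.mean(),v.mean()]],zt)*1000).round(1))
        # shoulder/body top pts from depth
    for nm,ys in [('green',(0.0,.06)),('orange',(-.09,-.01))]:
        q=P[(P[...,0]>.54)&(P[...,0]<.62)&(P[...,1]>ys[0])&(P[...,1]<ys[1])&(D>0)]
        for a,b in [(.05,.10),(.08,.125)]:
            w=q[(q[:,2]>a)&(q[:,2]<b)]; print(nm,'body',len(w),circ(w,.025))
    # mat, coaster
    red=((hsv[...,0]<5)|(hsv[...,0]>175))&(hsv[...,1]>150); 
    m=np.zeros((480,640),np.uint8); m[160:225,298:382]=red[160:225,298:382]
    cs=np.vstack(cv2.findContours(m,0,1)[0]); h=cv2.convexHull(cs); mm=cv2.drawContours(np.zeros_like(m),[h],-1,1,-1)
    print('mat',rect(mm,.011))
    print('tray',rect(comps((22,120,60),(34,255,255),5000)[0][0],.014))
    # cork: texture darker than ply
    m=np.zeros((480,640),np.uint8); s=np.s_[245:345,75:200]
    print('cork/ply hsv',hsv[290,140],hsv[240,120],hsv[330,170])
    # rims in scene
E
python3 m2.py
```

```text
tub depthmask white ((437.3, 46.0), (58.6, 99.8), -16.9) [(np.float64(424.0), np.float64(102.0)), (np.float64(481.0), np.float64(85.0)), (np.float64(451.0), np.float64(-10.0)), (np.float64(395.0), np.float64(7.0))]
tub depthmask blue ((673.0, -9.8), (61.0, 99.7), -2.1) [(np.float64(644.0), np.float64(41.0)), (np.float64(705.0), np.float64(39.0)), (np.float64(701.0), np.float64(-61.0)), (np.float64(641.0), np.float64(-58.0))]
nozzle green 314.3333333333333 219.4390243902439 123 0.1704988356444639 [[585.5  24.2 168. ]]
nozzle orange 362.5809523809524 220.86666666666667 105 0.17047006001736778 [[588.6 -49.7 168. ]]
green body 189 (array([590.2,  25.3,  30. ]), np.float64(0.39))
green body 186 (array([590.3,  25.3,  30. ]), np.float64(0.34))
orange body 198 (array([593.3, -50. ,  30. ]), np.float64(0.38))
orange body 190 (array([593.3, -50. ,  30. ]), np.float64(0.37))
mat ((675.9, -13.6), (96.6, 136.2), -0.2)
tray ((457.3, -326.8), (140.9, 228.5), 89.1)
cork/ply hsv [ 15 118 175] [ 21  80 192] [ 17  89 187]
```

```bash
python3 - <<'E'
from m2 import *
# mat side edges: left and right boundaries per row, top edge per column
red=((hsv[...,0]<5)|(hsv[...,0]>175))&(hsv[...,1]>150)
L=[];R_=[];T=[]
for v in range(174,214):
    u=np.nonzero(red[v,298:382])[0]+298
    if len(u)>4: L.append((u[0]-.5,v)); R_.append((u[-1]+.5,v))
for u in range(310,374):
    v=np.nonzero(red[160:225,u])[0]+160
    if len(v)>2: T.append((u,v[0]-.5))
def line(p,z):
    w=ray(C,p,z)[:,:2]*1000; vx,vy,x,y=cv2.fitLine(w.astype(np.float32),cv2.DIST_HUBER,0,.01,.01).ravel(); 
    r=np.abs((w-[x,y])@[-vy,vx]); k=r<1.5
    vx,vy,x,y=cv2.fitLine(w[k].astype(np.float32),cv2.DIST_L2,0,.01,.01).ravel(); return np.round([x,y,np.degrees(np.arctan(vy/vx))if abs(vx)>abs(vy) else np.degrees(np.arctan(-vx/vy))],2),k.mean()
for n,p in(('L',L),('R',R_),('T',T)): print('mat',n,line(p,.011))
# ledge front edge / bay outer via wood mask vs table
# coasters
ylo={}
for nm,lo,hi,roi in [('green',(45,80,20),(90,255,255),(290,235,340,262)),('orange',(3,150,30),(16,255,255),(338,238,386,265))]:
    m=np.zeros((480,640),np.uint8);x0,y0,x1,y1=roi
    m[y0:y1,x0:x1]=cv2.inRange(hsv[y0:y1,x0:x1],lo,hi)
    c=max(cv2.findContours(m,0,1)[0],key=len)[:,0]
    c=c[(c[:,1]>y0+1)&(c[:,0]>x0)&(c[:,0]<x1-1)]
    w=ray(C,c,.011)
    print('coaster',nm,circ(w,.034),circ(w),len(w))
# cork
s=np.s_[250:345,80:200]
cv2.imwrite('pics/cork.png',cv2.resize(im[s],None,fx=6,fy=6,interpolation=cv2.INTER_CUBIC))
cv2.imwrite('pics/corksat.png',cv2.resize(hsv[s][...,1],None,fx=5,fy=5))
sat=cv2.GaussianBlur(hsv[...,1],(5,5),0)
for th in (95,100,105):
    m=np.zeros((480,640),np.uint8); m[s]=sat[s]>th
    m=cv2.morphologyEx(m,cv2.MORPH_OPEN,np.ones((9,9))); print('cork',th,rect(m,.014))
E
```

```text
mat L (array([ 6.7638e+02,  5.3450e+01, -2.7000e-01], dtype=float32), np.float64(1.0))
mat R (array([ 6.8517e+02, -8.1040e+01, -3.8000e-01], dtype=float32), np.float64(0.975))
mat T (array([ 7.2334e+02, -2.4920e+01, -1.3000e-01], dtype=float32), np.float64(1.0))
coaster green (array([593. ,  24.8,  30. ]), np.float64(0.75)) (array([591.5,  24.7,  32.8]), np.float64(0.49)) 58
coaster orange (array([592.4, -51.1,  30. ]), np.float64(0.87)) (array([590.4, -51.3,  32.4]), np.float64(0.41)) 59
cork 95 ((472.4, 319.6), (91.9, 131.8), -7.1)
cork 100 ((472.4, 320.0), (89.8, 129.9), -7.0)
cork 105 ((472.6, 320.1), (88.2, 128.4), -7.0)
```

```bash
python3 - <<'E'
from h import *
print(calibration('wrist')); 
print('cam pos',-cal('wrist')[1].T@cal('wrist')[2], 'axis',cal('wrist')[1][2], env.get_state()['tcp_pos'])
# reach checks, yaw candidates
def q(yaw): # tool down, jaw axis at yaw
    from scipy.spatial.transform import Rotation as R
    r=R.from_euler('z',yaw)*R.from_matrix(np.diag([1,-1,-1.])); x=r.as_quat(); return np.array([x[3],*x[:3]])
for p in [(.437,.046),(.675,-.012),(.59,.025),(.593,-.05),(.46,-.33),(.46,-.39),(.47,.32)]:
    o=[]
    for y in range(-180,180,30):
        for z in(.07,.25):
            o.append('.' if kin.inverse_kinematics([*p,z],q(np.radians(y))) is None else 'X')
    print(p,''.join(o))
E
```

```text
{'fx': 419.08481161909924, 'fy': 419.08481161909924, 'cx': 321.47057394789914, 'cy': 239.0124973961981, 'rvec': array([-2.42865817, -1.5534864 , -0.23009176]), 'tvec': array([-0.67377349, -0.03812569,  0.37920365])}
cam pos [0.21555657 0.64304993 0.37315122] axis [ 0.26413541 -0.12314165 -0.95659219] [0.28231096 0.61267048 0.30302776]
(0.437, 0.046) XXXXXXXXXXXXXXXXXXXXXXXX
(0.675, -0.012) XXXXXXXXXXXXXXXXXXXXXXXX
(0.59, 0.025) XXXXXXXXXXXXXXXXXXXXXXXX
(0.593, -0.05) XXXXXXXXXXXXXXXXXXXXXXXX
(0.46, -0.33) XXXXXXXXXXXXXXXXXXXXXXXX
(0.46, -0.39) XXXXXXXXXXXXXXXXXXXXXXXX
(0.47, 0.32) XXXXXXXXXXXXXXXXXXXXXXXX
```

View pics/cork.png

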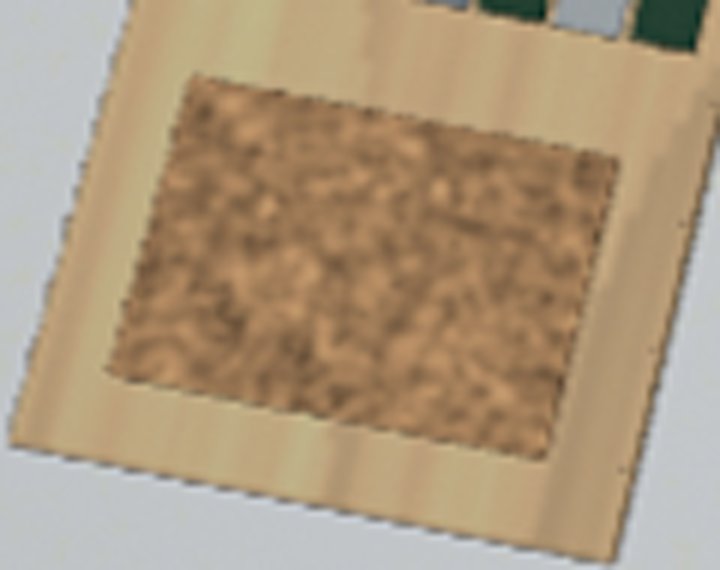

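The cork crop shows its corners cleanly at (195,75), (618,158), (545,458) and (108,375). That gives a centre of (472.4, 320.0) mm and a yaw of −7.0°. Next I'll hover over the bay and cross-check with the wrist camera.

```bash
cat >> h.py <<'E'
from scipy.spatial.transform import Rotation as Ro
def q(yawdeg,flip=1):
    """tool down, jaw axis along world x rotated by yawdeg; flip=+1: tool y=+x-ish, -1 the half turn"""
    r=Ro.from_euler('z',yawdeg+90*flip,degrees=True)*Ro.from_matrix(np.diag([1,-1,-1.])); x=r.as_quat(); return np.array([x[3],*x[:3]])
def st(): 
    s=env.get_state(); print('t%.1f'%s['time'],'tcp',np.round(s['tcp_pos'],4),'F',np.round(s['force'],1),'op',round(s['opening'],4),'q',np.round(s['qpos'],2)); return s
E
python3 - <<'E'
from h import *
for fl in(1,-1):
  for p in [(.593,-.05,.34),(.59,.025,.34),(.402,-.327,.34),(.512,-.327,.34),(.512,-.327,.17),(.437,.046,.1),(.675,-.012,.09),(.472,.32,.09)]:
    j=kin.inverse_kinematics(p,q(0,fl)); print(fl,p,None if j is None else np.round(j,2))
E
```

```text
1 (0.593, -0.05, 0.34) [-0.53  0.36  0.66  1.75 -0.24  1.12  0.21]
1 (0.59, 0.025, 0.34) [-0.61  0.34  0.6   1.75 -0.21  1.11  0.05]
1 (0.402, -0.327, 0.34) [-0.31  0.29  1.08  1.93 -0.29  1.09  0.88]
1 (0.512, -0.327, 0.34) [-0.24  0.49  1.    1.73 -0.44  1.17  0.88]
1 (0.512, -0.327, 0.17) [-0.18  0.74  0.95  1.88 -0.75  0.93  1.12]
1 (0.437, 0.046, 0.1) [-0.51  0.45  0.32  2.27 -0.32  0.46  0.06]
1 (0.675, -0.012, 0.09) [-0.41  0.78  0.49  1.72 -0.5   0.77  0.33]
1 (0.472, 0.32, 0.09) [-0.89  0.61  0.24  1.97 -0.24  0.59 -0.49]
-1 (0.593, -0.05, 0.34) [-0.87  0.62  1.28  1.76 -0.63  1.25 -2.56]
-1 (0.59, 0.025, 0.34) [-1.    0.61  1.28  1.77 -0.62  1.24 -2.69]
-1 (0.402, -0.327, 0.34) [-0.43  0.42  1.3   1.93 -0.44  1.13 -2.09]
-1 (0.512, -0.327, 0.34) [-0.36  0.65  1.28  1.73 -0.65  1.27 -2.06]
-1 (0.512, -0.327, 0.17) [-0.31  0.97  1.26  1.88 -1.04  1.15 -1.78]
-1 (0.437, 0.046, 0.1) [-0.11  0.44 -0.16  2.24  0.15  0.47  2.75]
-1 (0.675, -0.012, 0.09) [ 0.07  0.73 -0.21  1.68  0.2   0.76  2.91]
-1 (0.472, 0.32, 0.09) [-0.46  0.61 -0.31  1.94  0.3   0.64  2.17]
```

```bash
python3 - <<'E'
from h import *
env.reach([.58,-.012,.42],q(0)); st()
C=cal('wrist'); print(-C[1].T@C[2],C[1][2])
im,d=camera('wrist'); cv2.imwrite('pics/w1.png',im); np.savez('pics/w1.npz',im=im,d=d,R=C[1],t=C[2])
E
```

```text
t2.6 tcp [ 0.5801 -0.0105  0.4197] F [ 0.4  0.9 -0. ] op 0.0855 q [-0.61  0.26  0.66  1.67 -0.17  1.27  0.08]
[0.58053536 0.06284713 0.48981455] [ 5.53324534e-04 -2.90382466e-01 -9.56910506e-01]
```

View pics/w1.png

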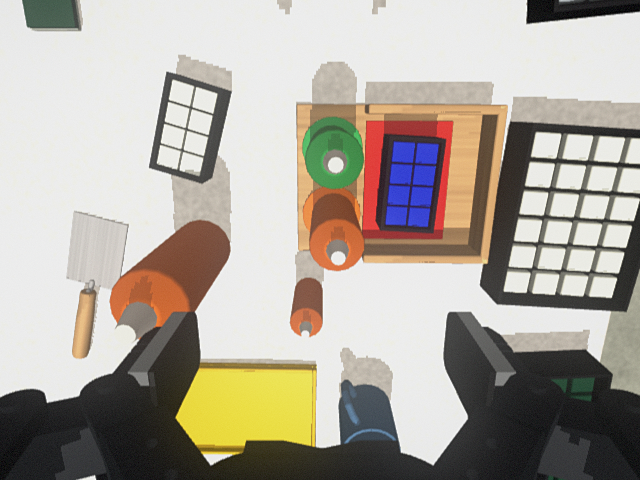

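The wrist view shows both bottles, at (333,152) and (336,240), the mat over (365–452,120–238), the blue tub at (412,183) and the white tub at (190,127). I'll measure them here and compare.

```bash
cat > mw.py <<'E'
from h import *
from scipy.optimize import least_squares
def load(tag):
    z=np.load(f'pics/{tag}.npz'); c=calibration('wrist'); C=(c,z['R'],z['t']); im=z['im']
    return C,im,cv2.cvtColor(im,cv2.COLOR_BGR2HSV),z['d'],pts(C,z['d'])
def circ(w,r=None):
    f=lambda p:np.hypot(w[:,0]-p[0],w[:,1]-p[1])-(r if r else p[2])
    s=least_squares(f,[*w.mean(0)[:2],.03],loss='soft_l1',f_scale=.001); return (s.x*1000).round(1),(np.std(s.fun)*1000).round(2)
def rectm(C,m,zz):
    ct=max(cv2.findContours(m.astype(np.uint8),0,1)[0],key=len)[:,0]
    ct=cv2.convexHull(ct)[:,0]
    (cx,cy),(a,b),an=cv2.minAreaRect((ray(C,ct,zz)[:,:2]*1000).astype(np.float32))
    if a>b: a,b,an=b,a,an+90
    return np.round([cx,cy,a,b,(an+90)%180-90],1)
def win(P,x0,x1,y0,y1,z0,z1): return (P[...,0]>x0)&(P[...,0]<x1)&(P[...,1]>y0)&(P[...,1]<y1)&(P[...,2]>z0)&(P[...,2]<z1)
E
python3 - <<'E'
from mw import *
C,im,hsv,D,P=load('w1')
for n,y0,y1 in(('g',-.006,.06),('o',-.09,-.018)):
    m=win(P,.55,.64,y0,y1,.04,.118); print(n,'body',m.sum(),circ(P[m],.025))
    m=win(P,.55,.64,y0,y1,.155,.19); print('  nozzle',m.sum(),P[m].mean(0),P[m][:,2].max())
for n,a,zt in(('blue',(.62,.73,-.08,.06),.053),('white',(.38,.5,-.04,.12),.042)):
    m=win(P,*a,zt-.012,zt+.008)
    m=cv2.morphologyEx(m.astype(np.uint8),cv2.MORPH_OPEN,np.ones((3,3))); print(n,rectm(C,m,zt))
red=(((hsv[...,0]<6)|(hsv[...,0]>174))&(hsv[...,1]>150)); m=np.zeros_like(red); m[110:250,362:460]=red[110:250,362:460]
print('mat',rectm(C,m,.011))
g=cv2.inRange(hsv,(45,80,20),(90,255,255))>0; m=g&win(P,.54,.66,-.02,.08,.004,.02); print('gcoaster',m.sum(),circ(ray(C,max(cv2.findContours(cv2.morphologyEx(g.astype(np.uint8),1,np.ones((2,2))),0,1)[0],key=lambda c:len(c) if 300<c[:,0,0].mean()<370 and c[:,0,1].mean()<200 else 0)[:,0],.012)))
E
```

```text
g body 99 (array([591.4,  23.8,  30. ]), np.float64(0.13))
  nozzle 358 [0.59083156 0.02530162 0.1650374 ] 0.17001603344991678
o body 769 (array([594.3, -51.5,  30. ]), np.float64(6.25))
  nozzle 333 [ 0.59383996 -0.04861251  0.1644394 ] 0.1701864488636547
blue [674.5 -11.4  60.  100.6  -3.1]
white [440.3  44.7  60.8 100.3 -16.9]
mat [ 6.770e+02 -1.370e+01  9.570e+01  1.347e+02 -2.000e-01]
gcoaster 641 (array([594. ,  18.1,  37.6]), np.float64(2.37))
```

```bash
cat >> h.py <<'E'
def down(p,zc,v=.03,sf=4,extra=.006):
    """fast to 15mm above, then slow until contact"""
    env.movel([p[0],p[1],zc+.015],.2)
    h=env.movel([p[0],p[1],zc-extra],v,stop_force=sf); s=st(); print('contact',h); return s
E
python3 - <<'E'
from h import *
p=[.5936,-.0503]
env.reach([*p,.26],q(0)); env.movel([*p,.176],.12); st()
env.grip(.045,40); s=st()
env.movel([*p,.20],.06); st()
E
```

```text
t4.2 tcp [ 0.5942 -0.0504  0.1769] F [ 0.6 -0.1  0.3] op 0.0853 q [-0.43  0.55  0.55  1.89 -0.39  0.81  0.33]
t4.6 tcp [ 0.5939 -0.0504  0.1768] F [-1.2  1.3  6.1] op 0.0487 q [-0.43  0.55  0.55  1.89 -0.39  0.81  0.33]
t5.2 tcp [ 0.5936 -0.0502  0.2002] F [-0.3  0.2 -2.3] op 0.0487 q [-0.45  0.52  0.57  1.87 -0.37  0.85  0.31]
```

```bash
python3 - <<'E'
from h import *
p=[.5936,-.0503]; g=[.404,-.328]
env.movel([*p,.34],.25); env.movel([*g,.34],.25)
s=down(g,.170); 
env.grip(.085); env.movel([*g,.26],.2); st()
p=[.5908,.0246]
env.movel([.404,-.328,.34],.25)
env.movel([.58,-.012,.42],.3)
im,d=snap('top','top1')
C=cal('wrist'); im,d=camera('wrist'); cv2.imwrite('pics/w2.png',im); np.savez('pics/w2.npz',im=im,d=d,R=C[1],t=C[2]); st()
E
```

```text
t8.8 tcp [ 0.4042 -0.3281  0.1696] F [-1.2  1.1  7. ] op 0.0486 q [ 0.05  0.48  0.65  2.07 -0.43  0.73  0.98]
contact True
t9.9 tcp [ 0.4039 -0.3274  0.2594] F [ 0.1  0.2 -0.3] op 0.0849 q [-0.05  0.34  0.76  2.01 -0.3   0.91  0.86]
t11.9 tcp [ 0.5793 -0.014   0.4199] F [ 0.6 -0.5  0.8] op 0.0846 q [-0.6   0.26  0.65  1.67 -0.16  1.27  0.08]
```

View pics/top1.png

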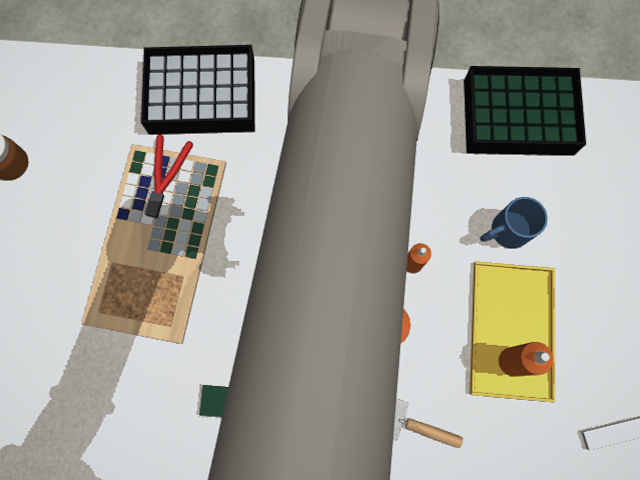

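The orange bottle stands upright in the lower half of the tray, with its nozzle at (545,357). The arm hides the bay here. Green is next.

```bash
python3 - <<'E'
from h import *
p=[.5910,.0246]; g=[.514,-.328]
env.movel([*p,.26],.25); env.movel([*p,.176],.12); 
env.grip(.045,40); st()
env.movel([*p,.20],.06); st()
env.movel([*p,.35],.25); env.movel([*g,.35],.25)
s=down(g,.170); 
env.grip(.085); env.movel([*g,.35],.2); st()
env.movel([.64,-.012,.38],.3)
C=cal('wrist'); im,d=camera('wrist'); cv2.imwrite('pics/w3.png',im); np.savez('pics/w3.npz',im=im,d=d,R=C[1],t=C[2]); st()
E
```

```text
t13.9 tcp [0.5913 0.0246 0.1769] F [-2.1  0.6  4.8] op 0.049 q [-0.53  0.54  0.51  1.89 -0.36  0.8   0.18]
t14.5 tcp [0.591  0.0247 0.2002] F [-0.1 -0.3 -2.1] op 0.0489 q [-0.55  0.51  0.53  1.88 -0.34  0.84  0.16]
t18.4 tcp [ 0.5138 -0.3281  0.1698] F [-0.7  1.3  5.4] op 0.0486 q [ 0.04  0.59  0.59  1.86 -0.44  0.82  0.85]
contact True
t19.9 tcp [ 0.5136 -0.3275  0.3488] F [ 0.4 -0.3  0.6] op 0.0849 q [-0.07  0.39  0.71  1.7  -0.28  1.16  0.73]
t21.2 tcp [ 0.6393 -0.0146  0.3801] F [ 0.  -0.3  1.4] op 0.0852 q [-0.53  0.41  0.64  1.58 -0.26  1.24  0.15]
```

View pics/w3.png

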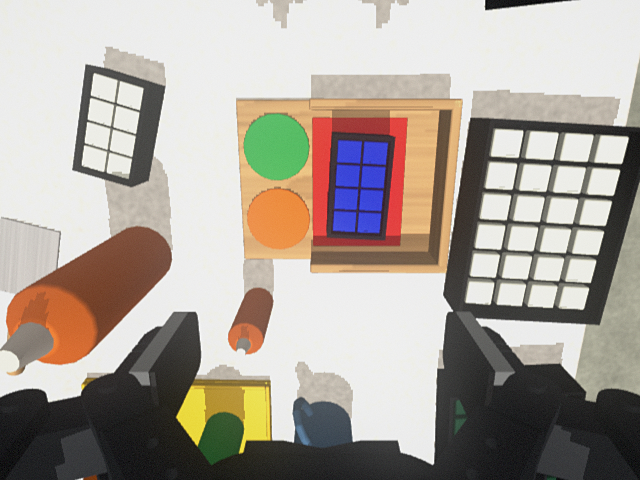

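Both coasters are fully visible at (276,146) and (278,218), and the mat and blue tub show at (360,185). I'll let the arm settle, retake the picture and measure.

```bash
cat > bay.py <<'E'
from mw import *
def bay(tag,tub='blue'):
    C,im,hsv,D,P=load(tag)
    W=win(P,.53,.66,-.12,.09,-.01,.03)
    for n,lo,hi in(('green',(45,80,20),(90,255,255)),('orange',(4,120,30),(13,255,255))):
        m=(cv2.inRange(hsv,lo,hi)>0)&W
        m=cv2.morphologyEx(m.astype(np.uint8),2,np.ones((3,3)))
        c=max(cv2.findContours(m,0,1)[0],key=cv2.contourArea)[:,0]
        c=cv2.convexHull(c)[:,0]; w=ray(C,c,.012)
        print(n,circ(w,.034),circ(w))
    m=win(P,.6,.75,-.1,.08,.037,.062)&win(P,.62,.73,-.08,.06,.03,.07)
    m=cv2.morphologyEx(m.astype(np.uint8),cv2.MORPH_OPEN,np.ones((3,3))); print('tub',rectm(C,m,.053))
    red=((hsv[...,0]<6)|(hsv[...,0]>174))&(hsv[...,1]>150)&win(P,.61,.75,-.1,.08,-.01,.03)
    red=cv2.morphologyEx(red.astype(np.uint8),2,np.ones((3,3)))
    c=np.vstack(cv2.findContours(red,0,1)[0])[:,0]; h=cv2.convexHull(c)
    m=cv2.drawContours(np.zeros((480,640),np.uint8),[h],-1,1,-1); print('mat',rectm(C,m,.011))
def wsnap(tag):
    env.dwell(.4); C=cal('wrist'); im,d=camera('wrist'); cv2.imwrite(f'pics/{tag}.png',im); np.savez(f'pics/{tag}.npz',im=im,d=d,R=C[1],t=C[2])
E
python3 - <<'E'
from bay import *
wsnap('w4'); st(); bay('w4')
E
```

```text
t21.6 tcp [ 0.64   -0.0121  0.38  ] F [-0.   0.7  0. ] op 0.0851 q [-0.54  0.41  0.64  1.58 -0.26  1.24  0.15]
green (array([592.7,  24.7,  30. ]), np.float64(0.18)) (array([592.5,  24.8,  33.3]), np.float64(0.13))
orange (array([592.6, -51. ,  30. ]), np.float64(4.84)) (array([590.9, -50.5,  32.6]), np.float64(4.53))
tub [675.2 -11.2  58.4 100.9  -3.2]
mat [ 6.776e+02 -1.350e+01  9.560e+01  1.349e+02 -4.000e-01]
```

```bash
python3 - <<'E'
from bay import *
p=[.675,-.0112]; g=[.4724,.320]
env.movel([*p,.16],.25,rot=q(-3.2)); env.movel([*p,.090],.1); st()
env.grip(.050,50); st()
env.movel([*p,.11],.05); st()
env.movel([*p,.20],.2); env.movel([*g,.20],.22,rot=q(-7.0))
down(g,.093)
E
```

```text
t23.5 tcp [ 0.6754 -0.0114  0.0903] F [-1.3 -0.4 -0.2] op 0.0847 q [-0.4   0.78  0.48  1.72 -0.48  0.77  0.26]
t23.9 tcp [ 0.6756 -0.0112  0.0909] F [-1.1 -0.1  4.2] op 0.0572 q [-0.4   0.77  0.48  1.72 -0.48  0.77  0.26]
t24.4 tcp [ 0.675  -0.0111  0.1102] F [-0.1 -0.1 -3. ] op 0.0574 q [-0.41  0.75  0.49  1.71 -0.47  0.8   0.25]
t28.1 tcp [0.4725 0.3203 0.0937] F [-1.3 -0.1  6.9] op 0.0574 q [-1.06  0.64  0.48  1.98 -0.49  0.63 -0.39]
contact True
```

```bash
python3 - <<'E'
from bay import *
g=[.4724,.320]
env.grip(.085); env.movel([*g,.25],.2)
env.movel([.439,.045,.34],.25,rot=q(-17)); wsnap('w5'); snap('top','top2'); st()
C,im,hsv,D,P=load('w5')
m=win(P,.38,.5,-.04,.12,.03,.05); m=cv2.morphologyEx(m.astype(np.uint8),2,np.ones((3,3))); print('white',rectm(C,m,.042))
z=np.load('pics/top2.npz'); C=cal('top'); P=pts(C,z['d'])
m=win(P,.40,.55,.24,.40,.045,.065); m=cv2.morphologyEx(m.astype(np.uint8),2,np.ones((3,3))); print('blue',rectm(C,m,.056))
E
```

```text
t31.2 tcp [0.439  0.0451 0.34  ] F [ 0.4 -0.4 -0.1] op 0.0851 q [-1.08  0.02  0.86  2.08 -0.01  1.05 -0.5 ]
white [438.9  45.5  58.  100.3 -16.9]
blue [471.1 319.5  58.8 102.9  -6.9]
```

View pics/w5.png

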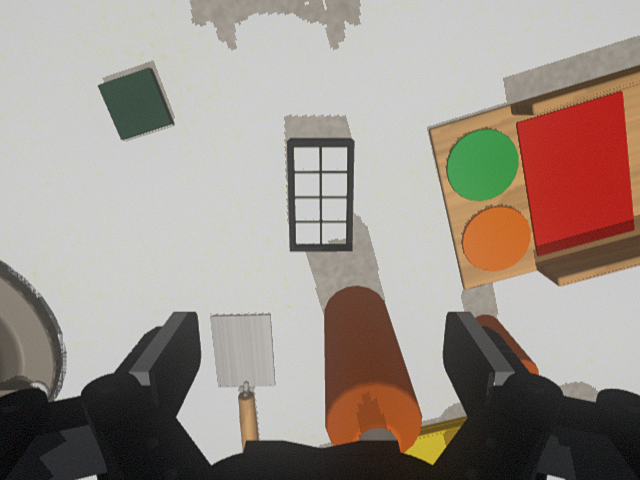

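View pics/top2.png

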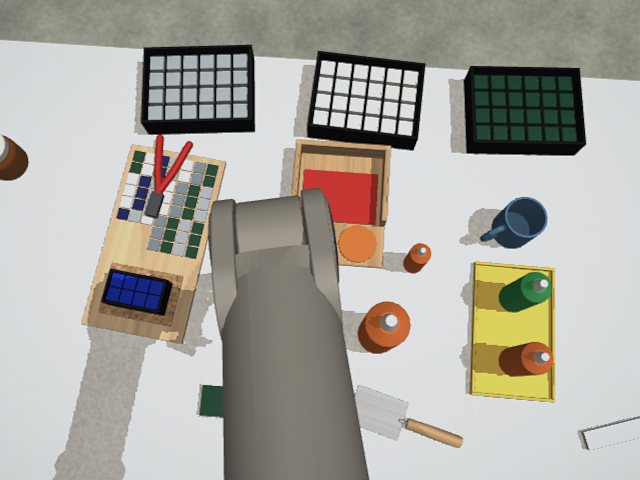

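In the top view the blue tub sits on the cork at (136,291), measured 1.4 mm from centre and 0.1° off. Both bottles stand in the tray and the bay is clear. The white tub is next.

```bash
python3 - <<'E'
from bay import *
p=[.4389,.0455]; g=[.6766,-.0136]
env.movel([*p,.14],.25,rot=q(-16.9)); env.movel([*p,.079],.1); st()
env.grip(.050,50); st()
env.movel([*p,.10],.05); st()
env.movel([*p,.20],.2); env.movel([*g,.20],.22,rot=q(-0.3)); env.dwell(.2)
down(g,.090)
env.grip(.085); env.movel([*g,.25],.2)
env.movel([.64,-.012,.38],.3); wsnap('w6'); st(); bay('w6')
E
```

```text
t33.0 tcp [0.4393 0.0455 0.0795] F [-0.3  0.5 -0.3] op 0.0851 q [-0.66  0.54  0.51  2.28 -0.62  0.45  0.06]
t33.3 tcp [0.4392 0.0457 0.0797] F [-1.8  0.4  7. ] op 0.0573 q [-0.66  0.54  0.51  2.28 -0.62  0.45  0.06]
t33.9 tcp [0.4389 0.0457 0.1002] F [-0.2  0.8 -2. ] op 0.0574 q [-0.71  0.5   0.57  2.28 -0.57  0.5   0.03]
t37.1 tcp [ 0.6768 -0.0135  0.0906] F [-0.2  0.6  4.8] op 0.0573 q [-0.43  0.79  0.52  1.71 -0.53  0.78  0.35]
contact True
t39.5 tcp [ 0.64   -0.012   0.3795] F [0.  0.2 0.3] op 0.0853 q [-0.59  0.43  0.72  1.59 -0.29  1.24  0.18]
green (array([592.5,  24.8,  30. ]), np.float64(0.14)) (array([592.4,  24.8,  33.3]), np.float64(0.14))
orange (array([591.9, -51. ,  30. ]), np.float64(0.22)) (array([592. , -51. ,  33.7]), np.float64(0.22))
tub [ 6.775e+02 -1.410e+01  5.790e+01  1.006e+02 -3.000e-01]
mat [ 6.772e+02 -1.350e+01  9.590e+01  1.332e+02 -3.000e-01]
```

View pics/w6.png

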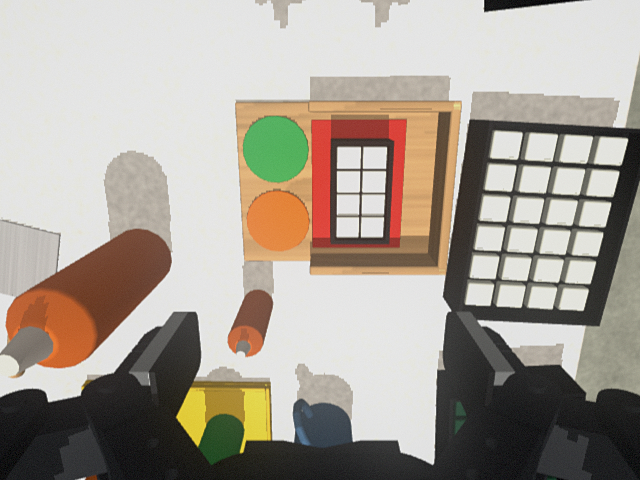

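The white tub is centred on the red mat, within 1 mm and 0° of it, at (360,190). Now I'll look at the parked bottles.

```bash
python3 - <<'E'
from bay import *
env.movel([.48,-.28,.42],.3,rot=q(0)); wsnap('w7'); snap('top','top3'); st()
C,im,hsv,D,P=load('w7')
for n,x0,x1 in(('o',.36,.45),('g',.47,.56)):
    m=win(P,x0,x1,-.38,-.27,.04,.12); print(n,m.sum(),circ(P[m],.025))
    m=win(P,x0,x1,-.38,-.27,.146,.18); print('  noz',m.sum(),P[m].mean(0).round(4),P[m][:,2].max())
    m=win(P,x0,x1,-.38,-.27,.159,.18); print('  tip',m.sum(),P[m].mean(0).round(4))
z=np.load('pics/top3.npz'); C=cal('top'); P=pts(C,z['d'])
for n,x0,x1 in(('o',.36,.45),('g',.47,.56)):
    m=win(P,x0,x1,-.38,-.27,.04,.12); print('top',n,m.sum(),circ(P[m],.025))
E
```

```text
t41.2 tcp [ 0.4801 -0.2798  0.42  ] F [0.3 0.7 0.3] op 0.0849 q [-0.28  0.23  0.85  1.73 -0.18  1.26  0.61]
o 1015 (array([ 404.2, -329.1,   30. ]), np.float64(0.23))
  noz 355 [ 0.4058 -0.3264  0.1567] 0.16316746815317607
  tip 173 [ 0.4047 -0.3284  0.161 ]
g 859 (array([ 513.9, -329. ,   30. ]), np.float64(0.21))
  noz 345 [ 0.513  -0.3259  0.1566] 0.1633438945151596
  tip 172 [ 0.5137 -0.328   0.1611]
top o 474 (array([ 403.6, -328.2,   30. ]), np.float64(0.49))
top g 504 (array([ 513.1, -327.8,   30. ]), np.float64(0.56))
```

View pics/w7.png

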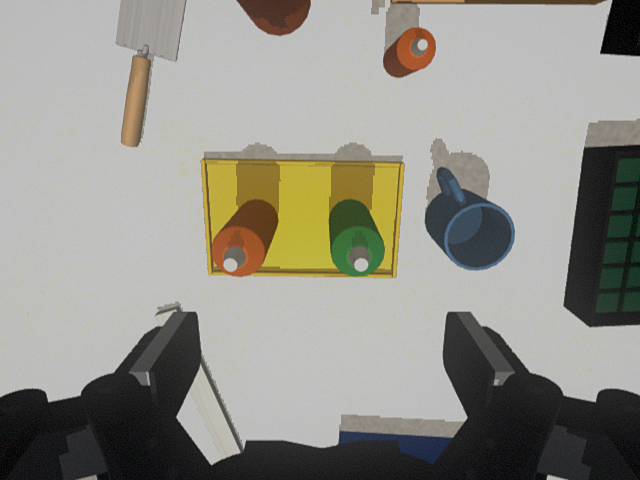

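Both bottles stand upright in the tray, with nozzles at (232,260) and (361,260), about 0.5 mm from where I aimed. I'll return green and then orange.

```bash
python3 - <<'E'
from bay import *
for p,g in (([.5138,-.3284],[.5926,.0248]),([.4041,-.3286],[.5922,-.0510])):
    env.movel([*p,.35],.25); env.movel([*p,.26],.25); env.movel([*p,.169],.12)
    env.grip(.045,40); st()
    env.movel([*p,.19],.06); st()
    env.movel([*p,.35],.25); env.movel([*g,.35],.25); env.dwell(.2)
    down(g,.177)
    env.grip(.085); env.movel([*g,.21],.1); env.movel([*g,.36],.25); st()
env.movel([.58,-.012,.44],.3); wsnap('w8')
env.reach([.35,.5,.35],q(-20)); env.dwell(.4); snap('top','top4'); snap('scene','scene4'); st()
E
```

```text
t43.6 tcp [ 0.514  -0.3288  0.1699] F [-1.2  1.2  5.9] op 0.0488 q [-0.01  0.62  0.66  1.86 -0.5   0.84  0.91]
t44.1 tcp [ 0.5139 -0.3283  0.1902] F [-0.6  0.1 -2.5] op 0.0489 q [-0.03  0.59  0.69  1.85 -0.48  0.87  0.89]
t48.2 tcp [0.5924 0.0249 0.1768] F [-0.8  0.4  4.9] op 0.049 q [-0.61  0.57  0.62  1.9  -0.44  0.82  0.25]
contact True
t49.9 tcp [0.5918 0.0251 0.3583] F [ 0.6  0.5 -0. ] op 0.0849 q [-0.72  0.36  0.75  1.73 -0.26  1.16  0.11]
t53.5 tcp [ 0.4043 -0.3289  0.1697] F [-1.1  1.3  5.8] op 0.0487 q [-0.    0.5   0.73  2.07 -0.49  0.74  1.04]
t54.0 tcp [ 0.4043 -0.3285  0.1903] F [-0.5  0.3 -3. ] op 0.0489 q [-0.03  0.47  0.76  2.06 -0.46  0.78  1.01]
t57.9 tcp [ 0.5924 -0.051   0.1766] F [0.1 0.4 5.1] op 0.0483 q [-0.5   0.58  0.66  1.89 -0.47  0.83  0.41]
contact True
t59.6 tcp [ 0.5914 -0.0506  0.3584] F [ 0.3  0.1 -0.9] op 0.0852 q [-0.63  0.37  0.8   1.73 -0.29  1.17  0.26]
t63.1 tcp [0.35 0.5  0.35] F [ 0.7  0.4 -0.4] op 0.0853 q [-1.52  0.37  0.6   1.69 -0.23  1.15 -1.2 ]
```

View pics/top4.png

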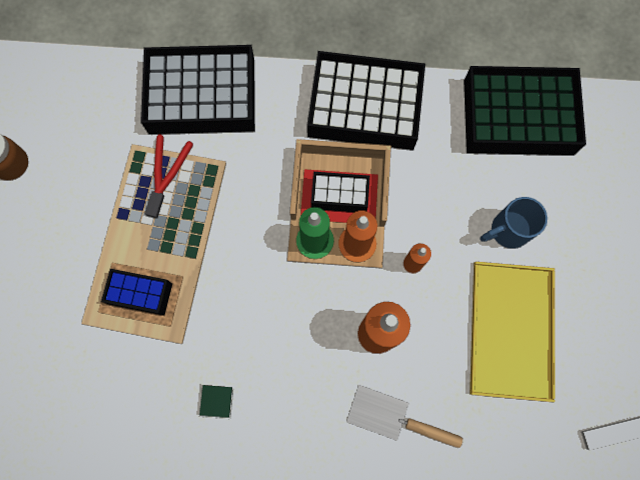

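View pics/scene4.png

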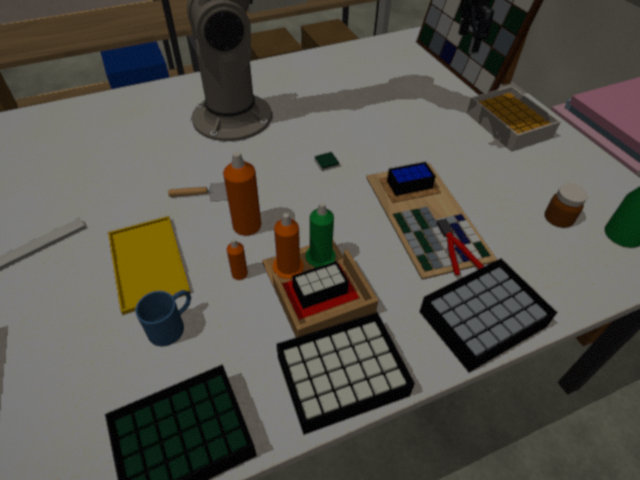

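```bash
python3 - <<'E'
from bay import *
C1=load('w8'); z=np.load('pics/top4.npz'); C=cal('top')
for nm,(K,P) in {'wrist':(C1[0],C1[4]),'top':(C,pts(C,z['d']))}.items():
    for n,y0,y1 in(('g',-.012,.06),('o',-.09,-.015)):
        m=win(P,.56,.625,y0,y1,.04,.12); print(nm,n,m.sum(),circ(P[m],.025))
        m=win(P,.55,.63,y0,y1,.165,.19); print('  tip',m.sum(),P[m].mean(0).round(4))
    for n,a,zt in(('blue',(.40,.55,.24,.40),.056),('white',(.62,.73,-.08,.06),.053)):
        m=win(P,*a,zt-.01,zt+.008); m=cv2.morphologyEx(m.astype(np.uint8),2,np.ones((3,3)))
        if m.sum()>100: print(nm,n,rectm(K,m,zt))
P0=pts(C,np.load('pics/top0.npz')['d']);P4=pts(C,z['d'])
for P in(P0,P4): m=win(P,.56,.72,-.40,-.25,.03,.1); print('mug',P[m].mean(0).round(4),m.sum())
E
```

```text
wrist g 79 (array([592.4,  24.5,  30. ]), np.float64(0.12))
  tip 205 [0.5921 0.0251 0.1679]
wrist o 645 (array([592.1, -51.3,  30. ]), np.float64(0.19))
  tip 175 [ 0.5919 -0.0503  0.1679]
wrist white [ 6.768e+02 -1.460e+01  5.950e+01  1.003e+02 -4.000e-01]
top g 308 (array([591.3,  26. ,  30. ]), np.float64(0.38))
  tip 49 [0.5903 0.0257 0.1677]
top o 319 (array([591.2, -49.8,  30. ]), np.float64(0.37))
  tip 49 [ 0.5907 -0.0498  0.1677]
top blue [471.2 319.4  58.6 102.9  -7. ]
top white [ 6.746e+02 -1.330e+01  6.110e+01  9.990e+01 -3.000e-01]
mug [ 0.6358 -0.3212  0.0643] 1412
mug [ 0.6357 -0.3212  0.0643] 1411
```

Top and scene views show everything in place: the tubs sit at (136,291) and (340,190) in the top view, and the bottles are upright on their own coasters at (315,235) and (360,235). The mug hasn't moved. I'm handing the job in.

```bash
python3 -c "
from h import *
job.job_done(); env.dwell(1.2); st()"
```

```text
the job is handed in; nothing more can be done
the job is handed in; nothing more can be done
```

The job is done and handed in at about 63 s of the 141 s allowed. I parked both bottles upright in the yellow tray and moved the blue tub to the cork rest. The white tub then went onto the red mat, and last each bottle went back to the coaster of its own colour. Every set-down was slow and stopped at first contact, at about 5–7 N.

What the last checks showed, as offset from the target centre:

| Item | Offset | Yaw error |
|---|---|---|
| Blue tub on cork (top camera only) | about 1.3 mm | about 0° |
| White tub on mat | about 1 mm | about 0.1° |
| Both bottles on their coasters | within about 0.5 mm (wrist camera) | – |

- **Other things:** both bottles are upright, the mug's measured position changed by 0.1 mm at most, and the arm stood clear at the end.
- **Disagreement:** the top and wrist cameras differ by 1–2 mm in absolute position, which is within the stated calibration.
- **Not checked:** I took no picture of the second after hand-in.

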